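# Close and tuck a medicine tin's lid

## Robot

A 6-joint arm with a two-finger parallel gripper is mounted at the origin on the work surface. World frame = base frame: x ahead of the robot, y to its left, z up, the work surface at z = 0. Lengths are in mm, angles in degrees, forces in N, time in s.
With the tool pointing down it reaches from about 350 to 975 mm from the base axis. Payload 17.4 kg.
Tool frame: the origin (TCP) lies at the very end of the fingers, on their centre line; the grasp point (between the pads) lies ctrl.pinch_z behind it (ctrl.pinch_z is the distance from the TCP to the grasp point, in mm); z points along the fingers, x is the direction in which the jaws open and shut, and the axes are right-handed (so a half turn about z gives the same grasp; the last joint's range is limited). The gripper opens to 85 mm and grips with 20 to 120 N. Pads are 22 mm wide; open, the fingers measure 114 mm over their backs; the gripper's body (76 mm by 85 mm) begins 54 mm behind the grasp point. The pads swing forward as they close: fully open they stand 13 mm farther back than shut.
Start: joints at [68.365, 6.646, 82.598, -0, 90.757, -2.166], TCP at [224.985, 636.407, 202.803] pointing down, gripper open.
Joint ranges: [-162.19, 162.19], [-47.58, 125.68], [4.15, 143.07], [-65.23, 245.23], [0.69, 171.88], [-170.13, 170.13]. Speed limits (degrees/s): [108.29, 108.29, 127.2, 180, 180, 180].

## Interface

Orientations are given as a 3x3 rotation matrix whose columns are the frame's x, y, z axes.
In Python, from cell import status, imaging, ctrl gives the robot as it stands.
- The arm moves only by the tool carry_out, never from a script. Its argument "series" is a list that holds one entry, the list of rows, each a list of 7 numbers: the turn, a rotation vector about the world's x, y, z in degrees, then the shift along the world's x, y, z in m, then the closure, from 0 (fully open) to 1 (shut). In form: [[[ax, ay, az, tx, ty, tz, jaw], ...]]. A call has 1 to 5 rows; each row shifts and turns the commanded pose from where the row before left it; what a row does not reach is not made up. A row lasts 1/10 s, in which the tool goes at most 50 mm and 8.59 degrees, less where a joint would pass 70% of its speed; a pose out of reach is approached as far as the arm can. A call is refused whole if a number of a shift passes 0.05 or a number of a turn 8.59, either way. A call with a gripper value outside its range is refused whole. The fingers move at their own pace and stop on an object; the grip force is fixed at half the most. Time passes only in rows, so rows that do not move let the fingers close. It gives the time, the measured TCP pose, the force and the opening at its end, in the units of the state.
- status.get_state(): the state, without advancing time (a new reading comes with each control period).
- imaging.get_image(name): name is "scene" or "top" or "wrist"; returns a dict with "color" (400x640x3 uint8, blue, green, red), "fov_y" (degrees; the focal length in pixels is half the picture's height over the tangent of half this angle, whatever the lens; pixels are square), "cx", "cy" (the principal point, pixels), "world_to_cam" (4x4, takes a point from world to camera coordinates); the wrist camera has in their place "hand_eye" (4x4, takes a point from camera to tool coordinates, whose origin is the TCP and whose axes are the tool frame's). Camera axes: x right, y down, z forward; pixel columns grow to the right and rows downward; lengths in mm; the calibration is good to about 2 mm. The wrist camera is an equidistant fisheye: a pixel r from the principal point sees the ray r / f radians off the axis. A picture is of the moment at which its call begins: read the wrist's pose just before it. There is no depth.
- ctrl.hand_in(): hands the job in, once; it reports no verdict.
The state is a dict: "clock": time; "joint_positions": joint angles; "joint_velocities": joint speeds; "tau": joint torques, N m; "tcp_pos": TCP position; "tool_rot": TCP orientation; "wrist_force": force on the tool from outside, world axes, zero at the start; "wrist_torque": the same for the moment, N m; "finger_gap": opening from 0.0 (shut) to 1.0 (fully open).
Only numpy, scipy, OpenCV 4.12 (cv2) and the standard library are available. Lean on these libraries where they do the work, as an engineer would, in place of code of your own. Each camera call takes 0.05 s, during which the arm holds its last target. There are 200 camera calls.

## Task

Close the yellow medicine tin by pushing with the fingertips only: fold its open white lid over until it lies flat on the tin, then push the black ridge on the lid towards the red lip so that the lid's blue edge slides fully home beneath the lip. Do not pick up, tip or shove the tin or force its lid, and leave the bottles, the vial and the carton around it alone. Finish with the hand clear.

Things in the scene. Friction and masses are not known exactly. Their poses are not given: they have to be found in the camera images.
- tin: Loose open yellow tin, 130 (its x) x 180 (its y) x 60 mm high, walls 4 mm, 0.9 kg with its contents; origin at the centre of its underside, z up. The lid is hinged along its -x side; the red retaining lip stands on its +x side. It stands free on the desk, so that a push of about 7 N slides it.
- lid (a joint): Angle of the lid, rad: 0 = folded flat over the tin, about 1.57 = upright, up to 2.0 = leaning back away from the tin. A stiff hinge: the lid stays at any angle; about 1 N near its free edge turns it. If it comes down on top of the lip it catches there at about 0.15 to 0.2 until it slides back off it (pressing on does that).
- lid_slide (a joint): How far the hinge pin, with the lid, has slid along its slots in the tin's +x direction, m: 0 = back, 0.020 = forward stop. Friction about 2.5 N, stays where it is left. With the lid flat the blue edge is 8 mm short of the lip at 0, level with the lip's edge at 0.008 and 12 mm beneath it at 0.020. Beyond 0.008 the lid being folded down lands on top of the lip instead of passing it.
- lid_hinge (a point): Point on the hinge axis at the middle of the lid's width, 64 mm above the desk, mid-thickness of the lid. Axes turn with the lid: x from the hinge towards the free edge, y along the hinge axis, z out of the outer face (upwards when the lid is flat; away from the tin when it is upright).
- lid_ridge (a point): Foot of the black push ridge on the lid's outer face, on its hinge side, at mid-width, 50 mm from the hinge axis. The ridge is 70 mm long along y, 7 mm thick and 10 mm high. Axes as lid_hinge.
- lid_edge (a point): Middle of the lid's free edge (a 12 mm blue stripe), 104 mm from the hinge axis. The lid is white, 156 mm wide and 4 mm thick. Axes as lid_hinge.
- lip (a point): Middle of the lower inner edge of the red retaining lip, 52 mm from the tin's centre along +x and 71 mm above the desk. The lip is fixed to the tin, 100 mm long along y, 11 mm thick (its top 82 mm above the desk), and overhangs the tin 13 mm inwards from its upright riser; the flat lid's top face lies 66 mm above the desk, 5 mm under the lip. Axes as the tin.
- tablet_bottle: Bystander: white tablet jar with a red label, 52 mm wide, 85 mm tall, loose, standing; origin at the centre of its underside.
- amber_bottle: Bystander: amber bottle with a white cap, 48 mm wide, 100 mm tall, loose, standing; origin at the centre of its underside.
- vial: Bystander: blue vial, 36 mm wide, 60 mm tall, loose, standing; origin at the centre of its underside.
- carton: Bystander: white and blue medicine carton lying flat, 50 x 110 x 30 mm (x, y, z), loose; origin at the centre of its underside.
Not all that is in view belongs to the job. There is more than one size of the tin; the job needs the smallest.

How it is judged:
By the outcome, as a careful person would: the job done as asked, in the order asked, and still so for the second after the job is handed in, with the robot touching nothing.
It also fails if it takes over 48 s, if anything falls off the work surface, if the arm or the gripper's body presses on something with over 40 N, if the wrist force passes 120 N, or if a joint passes its speed limit or range.

## Working session

There is one attempt and no reset: what is moved stays moved. The work goes in short steps, Python scripts to look and compute and a tool call to move; the robot and the scene stay as the last step left them, time stands still between calls to the robot, and variables do not carry over. Pictures are saved under pics/ and viewed, about 8 in all and at most 12, crops included, and the job is handed in when it is done.

Besides the shell and the picture viewer there is one more tool, called after "Request:" in YAML: its name, and indented under it one key for each argument. carry_out: Moves the arm, as the interface text tells. Its arguments: {"type":"object","properties":{"series":{"type":"array","items":{"type":"array","items":{"type":"array","items":{"type":"number"}}}}},"required":["series"]}

```bash
mkdir -p pics; ls; python3 - <<'E'
from cell import status, imaging, ctrl
import cv2
for n in("scene","top","wrist"):
    d=imaging.get_image(n); cv2.imwrite(f"pics/{n}0.png",d["color"]); print(n,d["fov_y"],d["cx"],d["cy"]); print(d.get("world_to_cam",d.get("hand_eye")))
print(status.get_state(),ctrl.pinch_z)
E
```

```text
pics
scene 55.293086398030155 316.9878306370908 197.68069601054702
[[-6.30976195e-01  7.75740909e-01  9.75106555e-03  3.06414693e+02]
 [ 5.13289816e-01  4.26861083e-01 -7.44528831e-01 -2.03000599e+02]
 [-5.81723823e-01 -4.64774846e-01 -6.67519090e-01  1.39470286e+03]
 [ 0.00000000e+00  0.00000000e+00  0.00000000e+00  1.00000000e+00]]
top 53.87119981026986 322.51921270889324 201.3060181998708
[[-2.00884937e-02 -9.99782812e-01 -5.54807823e-03 -2.11755588e+00]
 [-9.98635893e-01  2.03323313e-02 -4.80931441e-02  4.91596275e+02]
 [ 4.81955043e-02  4.57439124e-03 -9.98827447e-01  1.08869071e+03]
 [ 0.00000000e+00  0.00000000e+00  0.00000000e+00  1.00000000e+00]]
wrist 65.70646984690485 322.42411644770414 197.05157016439776
[[ 9.99999818e-01  2.53724215e-04  5.48028393e-04 -2.14314529e-01]
 [-4.06144413e-04  9.54141423e-01  2.99355942e-01 -7.67903669e+01]
 [-4.46942740e-04 -2.99356110e-01  9.54141352e-01 -1.71188923e+02]
 [ 0.00000000e+00  0.00000000e+00  0.00000000e+00  1.00000000e+00]]
{'clock': 0.15, 'joint_positions': array([ 6.83653537e+01,  6.66988349e+00,  8.26276306e+01, -2.02358446e-04,
        9.07581349e+01, -2.16616430e+00]), 'joint_velocities': array([ 0.01424696,  0.00289018, -0.1641811 ,  0.02801335,  0.01261498,
       -0.00634679]), 'tau': array([-6.71446869e-04, -7.32505131e+01, -6.32849550e+01, -1.57459017e-04,
        5.01828385e-03, -3.85373414e-05]), 'tcp_pos': array([224.91609944, 636.23250528, 202.20006081]), 'tool_rot': array([[ 3.33288139e-01,  9.42824952e-01, -3.54807399e-04],
       [ 9.42824519e-01, -3.33288326e-01, -9.04139027e-04],
       [-9.70697999e-04, -3.31823013e-05, -9.99999528e-01]]), 'wrist_force': array([-0.41485762, -0.44085236, -0.10421528]), 'wrist_torque': array([ 0.04866926, -0.00273356, -0.00642571]), 'finger_gap': 0.9994592028311875} 18.700000000000003
```

View pics/top0.png

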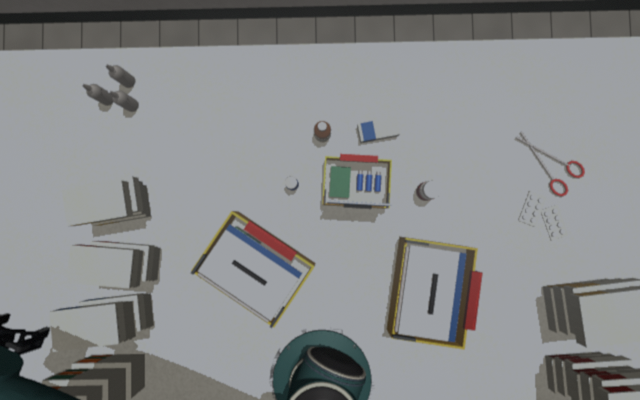

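View pics/scene0.png

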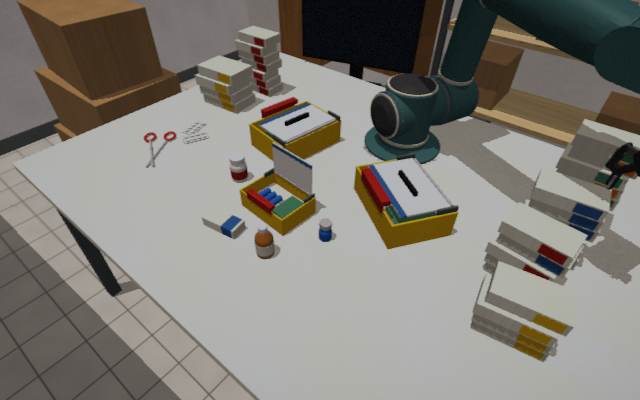

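Three tins in the top view: (356,182) with its lid open and the smallest at about 68x50 px, (254,268), and (432,292). The last two are larger and already folded. The first one fits, so I'll confirm it in a crop and measure.

```bash
cat > h.py <<'E'
import numpy as np, cv2
from cell import status, imaging, ctrl
def f(d): return 200/np.tan(np.radians(d["fov_y"]/2))
def ray(d,uv):
    T=d["world_to_cam"];R=T[:3,:3];C=-R.T@T[:3,3]
    v=R.T@np.array([(uv[0]-d["cx"])/f(d),(uv[1]-d["cy"])/f(d),1]);return C,v/np.linalg.norm(v)
def plane(d,uv,z):
    C,v=ray(d,uv);return C+v*(z-C[2])/v[2]
def tri(r1,r2):
    (a,u),(b,w)=r1,r2;s=np.linalg.lstsq(np.c_[u,-w],b-a,rcond=None)[0];p,q=a+s[0]*u,b+s[1]*w
    return (p+q)/2,np.linalg.norm(p-q)
def proj(d,p):
    c=d["world_to_cam"]@np.r_[p,1];return np.array([d["cx"]+f(d)*c[0]/c[2],d["cy"]+f(d)*c[1]/c[2]])
def masks(img):
    h=cv2.cvtColor(img,cv2.COLOR_BGR2HSV);H,S,V=cv2.split(h)
    return dict(red=((H<6)|(H>173))&(S>170)&(V>70),yellow=(H>18)&(H<32)&(S>150)&(V>60),blue=(H>105)&(H<125)&(S>120)&(V>40))
E
python3 - <<'E'
from h import *
boxes={"top":(300,110,450,220),"scene":(190,130,350,265)}
out=[]
for n,(a,b,c,e) in boxes.items():
    d=imaging.get_image(n);im=d["color"];out.append(cv2.resize(im[b:e,a:c],None,fx=4,fy=4,interpolation=cv2.INTER_CUBIC))
    for k,m in masks(im).items():
        cs,_=cv2.findContours(m[b:e,a:c].astype(np.uint8),0,2,offset=(a,b))
        for q in cs:
            if cv2.contourArea(q)>12:
                r=cv2.minAreaRect(q);print(n,k,cv2.contourArea(q),np.round(cv2.boxPoints(r),1).tolist(),[np.round(plane(d,p,{"red":82,"yellow":60,"blue":70}[k])).tolist() for p in cv2.boxPoints(r)] if n=="top" else "")
for n,i in zip(boxes,out): cv2.imwrite(f"pics/{n}1.png",i)
E
```

```text
top blue 46.0 [[374.79998779296875, 189.89999389648438], [376.0, 175.8000030517578], [380.20001220703125, 176.10000610351562], [379.0, 190.1999969482422]] [[516.0, -152.0, 70.0], [554.0, -156.0, 70.0], [553.0, -167.0, 70.0], [515.0, -162.0, 70.0]]
top blue 43.0 [[365.8999938964844, 189.8000030517578], [366.8999938964844, 175.6999969482422], [371.0, 176.0], [369.8999938964844, 190.10000610351562]] [[517.0, -128.0, 70.0], [554.0, -132.0, 70.0], [553.0, -142.0, 70.0], [516.0, -138.0, 70.0]]
top blue 46.0 [[356.79998779296875, 188.89999389648438], [357.8999938964844, 174.8000030517578], [362.1000061035156, 175.10000610351562], [361.0, 189.1999969482422]] [[520.0, -104.0, 70.0], [557.0, -108.0, 70.0], [556.0, -119.0, 70.0], [519.0, -115.0, 70.0]]
top blue 132.5 [[361.6000061035156, 124.0], [371.29998779296875, 122.19999694824219], [374.1000061035156, 137.6999969482422], [364.3999938964844, 139.5]] [[693.0, -121.0, 70.0], [698.0, -147.0, 70.0], [656.0, -153.0, 70.0], [651.0, -127.0, 70.0]]
scene red 220.5 [[244.0, 195.1999969482422], [249.60000610351562, 187.3000030517578], [274.6000061035
[... 244 characters left out ...]
389648438], [291.70001220703125, 241.8000030517578]] 
scene yellow 1265.5 [[250.0, 130.0], [339.0, 130.0], [339.0, 159.0], [250.0, 159.0]] 
scene blue 101.0 [[319.0, 229.0], [330.0, 229.0], [330.0, 241.0], [319.0, 241.0]] 
scene blue 168.0 [[218.39999389648438, 230.10000610351562], [229.39999389648438, 212.60000610351562], [240.3000030517578, 219.5], [229.39999389648438, 237.0]] 
scene blue 149.0 [[258.70001220703125, 193.5], [264.1000061035156, 185.39999389648438], [282.1000061035156, 197.39999389648438], [276.70001220703125, 205.5]] 
scene blue 36.5 [[272.20001220703125, 145.39999389648438], [273.0, 143.89999389648438], [310.5, 166.10000610351562], [309.70001220703125, 167.60000610351562]]
```

View pics/top1.png

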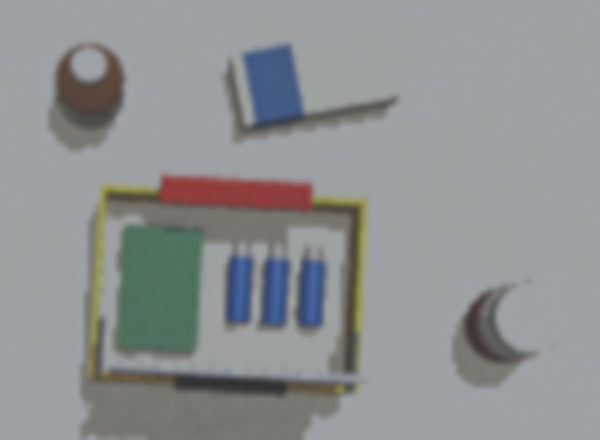

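View pics/scene1.png

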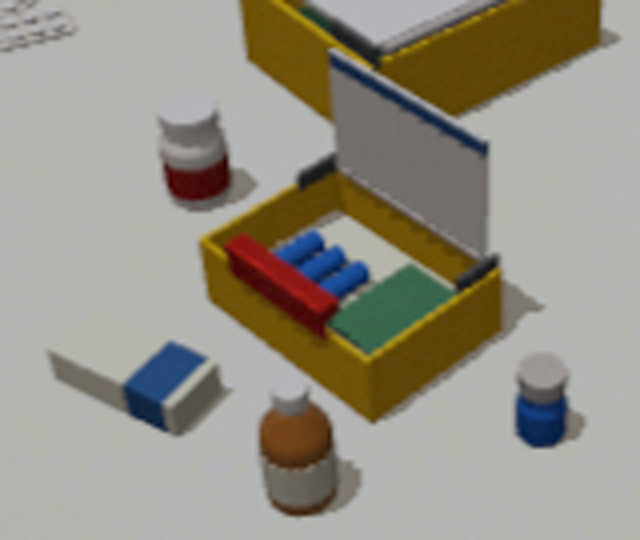

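Confirmed: the tin at (356,182) is the smallest. It is open, with the red lip on its far (+x) side, a near-upright lid at the near side and the ridge on the outer face. Now its pose, the lid angle and the slide.

```bash
python3 - <<'E'
from h import *
t=imaging.get_image("top");s=imaging.get_image("scene");np.set_printoptions(precision=1,suppress=True)
T=lambda x,y:((x+.5)/4-.5+300,(y+.5)/4-.5+110)
S=lambda x,y:((x+.5)/4-.5+190,(y+.5)/4-.5+130)
print("cams",ray(t,(0,0))[0],ray(s,(0,0))[0])
c=[plane(t,T(*p),60) for p in [(104,186),(367,200),(357,391),(92,378)]]
print("rim top FL FR NR NL",*c); c=np.array(c)
print("sides",[np.linalg.norm(c[i]-c[(i+1)%4]) for i in range(4)],"ctr",c.mean(0))
c2=np.array([plane(s,S(*p),60) for p in [(373,367),(203,241),(500,268)]]);print("rim scene FL FR NL",c2,np.linalg.norm(c2[0]-c2[1]),np.linalg.norm(c2[0]-c2[2]))
for n,a,b in [("lid free L",(110,369),(487,147)),("lid free R",(368,381),(331,52)),
 ("lip L top inner",(160,200),(338,303)),("lip R top inner",(312,208),(244,236)),("rimFL",(104,186),(373,367)),("rimFR",(367,200),(203,241))]:
    print(n,*tri(ray(t,T(*a)),ray(s,S(*b))))
print("jar base/top",plane(s,S(197,205),0),plane(t,T(525,318),85),"amber",plane(t,T(89,65),100),"vial",plane(t,(291,182),60),"carton",plane(t,T(230,55),30),plane(t,T(245,128),30))
E
```

```text
cams [ 438.4  -17.1 1111. ] [1108.9  497.2  776.9]
rim top FL FR NR NL [610.5 -23.1  60. ] [ 597.4 -199.3   60. ] [ 469.3 -189.    60. ] [481.6 -12.4  60. ]
sides [np.float64(176.7557256963986), np.float64(128.46787343430526), np.float64(177.0311553102341), np.float64(129.38397543135918)] ctr [ 539.7 -106.    60. ]
rim scene FL FR NL [[ 613.8  -12.    60. ]
 [ 598.7 -192.2   60. ]
 [ 484.9   -9.9   60. ]] 180.79360691603523 128.87964774268428
lid free L [482.7 -23.8 158.7] 0.17297932935620924
lid free R [ 471.9 -178.7  162.3] 0.9128862171499124
lip L top inner [597.1 -59.2  77.4] 1.3767780468925541
lip R top inner [ 589.4 -159.    77. ] 2.5888054298454497
rimFL [609.8 -20.7  51.6] 6.391733755192522
rimFR [ 596.6 -198.5   55.5] 4.257168981302579
jar base/top [ 529.1 -286.4    0. ] [ 514.  -295.8   85. ] amber [683.2 -14.7 100. ] vial [542.7  71.2  60. ] carton [ 705.1 -112.5   30. ] [ 653.8 -121.6   30. ]
```

```bash
python3 - <<'E'
from h import *
s=imaging.get_image("scene");np.set_printoptions(precision=1,suppress=True)
S=lambda x,y:((x+.5)/4-.5+190,(y+.5)/4-.5+130)
a=np.radians(-4.2);X=np.array([np.cos(a),np.sin(a),0]);Y=np.array([-np.sin(a),np.cos(a),0]);O=np.array([541,-104,0.])
for n,p,y in [("Ltop",(487,147),78),("Lbot",(487,250),78),("Rtop",(331,52),-78),("Rlow",(338,165),-78)]:
    C,v=ray(s,S(*p));q=C+v*(y-(C-O)@Y)/(v@Y)-O;print(n,q@X,q[2])
E
```

```text
Ltop -61.779898825956515 161.12840615044843
Lbot -61.77180775743475 70.37231140369624
Rtop -62.74803948353772 163.3396549263639
Rlow -60.640946724876066 62.32544699464802
```

Request:
carry_out:
  series:
    - [[0,0,8,0.01,-0.049,0.02,1],[0,0,7,0.01,-0.049,0.02,1],[0,0,0,0.012,-0.05,0.01,1],[0,0,0,0.012,-0.05,0,1],[0,0,0,0.012,-0.05,0,1]]

```text
clock: 0.9
tcp_pos: [278.3, 398.7, 249.8]
tool_rot: [[0.077, 0.997, 0.001], [0.997, -0.077, 0.001], [0.001, 0.001, -1.0]]
wrist_force: [1.0, -0.3, 0.7]
finger_gap: 0.145
```

Request:
carry_out:
  series:
    - [[0,0,0,0.012,-0.049,0,1],[0,0,0,0.012,-0.049,0,1],[0,0,0,0.012,-0.049,0,1],[0,0,0,0.012,-0.049,0,1],[0,0,0,0.012,-0.049,0,1]]

```text
clock: 1.4
tcp_pos: [337.6, 155.9, 249.8]
tool_rot: [[0.077, 0.997, 0.001], [0.997, -0.077, 0.0], [0.0, 0.001, -1.0]]
wrist_force: [1.6, 0.6, 0.5]
finger_gap: -0.002
```

Request:
carry_out:
  series:
    - [[0,0,0,0.012,-0.049,0,1],[0,0,0,0.012,-0.049,0,1],[0,0,0,0.012,-0.049,0,1],[0,0,0,0.012,-0.049,0,1],[0,0,0,0.012,-0.04,0,1]]

```text
clock: 1.9
tcp_pos: [396.7, -76.4, 249.8]
tool_rot: [[0.079, 0.997, 0.001], [0.997, -0.079, -0.0], [-0.0, 0.001, -1.0]]
wrist_force: [0.7, 1.2, 0.4]
finger_gap: 0.002
```

```bash
python3 - <<'E'
from h import *
s=status.get_state();print(s["tcp_pos"],s["tool_rot"],s["wrist_force"],s["finger_gap"],s["clock"])
cv2.imwrite("pics/w1.png",imaging.get_image("wrist")["color"])
E
```

```text
[396.7154997  -76.38715448 249.83640987] [[ 7.91814367e-02  9.96859602e-01  1.11092124e-03]
 [ 9.96860173e-01 -7.91810392e-02 -3.97419570e-04]
 [-3.08207616e-04  1.13890139e-03 -9.99999304e-01]] [0.69350808 1.18888615 0.43776864] 0.0019946026917451345 1.9
```

View pics/w1.png

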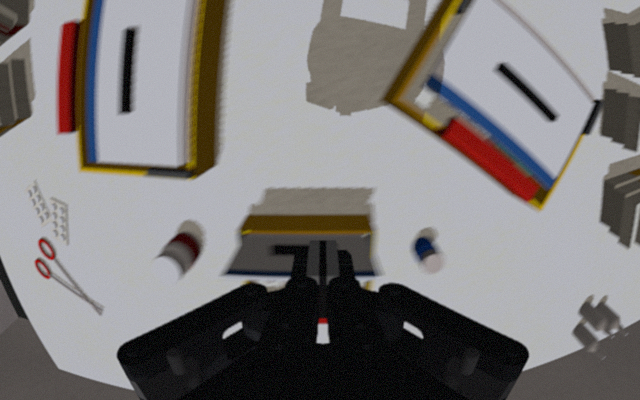

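Wrist view: the outer face is at (310,255) with the ridge at (290,250). The hinge side matches the measurement: slide about 0, angle about 1.58. The closed fingertips are in place behind the lid. Next, lower to 20 mm behind the lid.

Request:
carry_out:
  series:
    - [[0,0,-0.5,0.03,0,0,1],[0,0,0,0,0,-0.03,1],[0,0,0,0,0,-0.03,1],[0,0,0,0,0,-0.02,1],[0,0,0,0,0,0,1]]

```text
clock: 2.45
tcp_pos: [425.8, -73.5, 167.0]
tool_rot: [[0.087, 0.996, -0.004], [0.996, -0.087, 0.001], [0.001, -0.004, -1.0]]
wrist_force: [0.4, 1.1, 0.2]
finger_gap: -0.002
```

Request:
carry_out:
  series:
    - [[0,0,0.5,0.011,-0.012,-0.006,1],[0,0,0,0.01,-0.012,-0.005,1],[0,0,0,0.008,0,0,1],[0,0,0,0,0,0,1],[0,0,0,0,0,0,1]]

```text
clock: 2.95
tcp_pos: [456.0, -97.4, 159.3]
tool_rot: [[0.078, 0.997, 0.001], [0.997, -0.078, -0.0], [-0.0, 0.001, -1.0]]
wrist_force: [-0.7, 0.4, 0.7]
finger_gap: -0.0
```

Request:
carry_out:
  series:
    - [[0,0,0,0.007,-0.001,-0.005,1],[0,0,0,0.007,0,0,1],[0,0,0,0.007,-0.001,-0.001,1],[0,0,0,0.007,0,-0.001,1],[0,0,0,0.006,-0.001,-0.001,1]]

```text
clock: 3.45
tcp_pos: [490.5, -100.7, 150.3]
tool_rot: [[0.078, 0.997, -0.0], [0.997, -0.078, 0.0], [0.0, -0.0, -1.0]]
wrist_force: [-0.2, 0.4, 0.4]
finger_gap: -0.001
```

Request:
carry_out:
  series:
    - [[0,0,0,0.007,0,-0.0015,1],[0,0,0,0.0075,-0.001,-0.0025,1],[0,0,0,0.0075,0,-0.0035,1],[0,0,0,0.0095,-0.001,-0.006,1],[0,0,0,0.0093,-0.001,-0.008,1]]

```text
clock: 3.95
tcp_pos: [531.6, -103.8, 128.5]
tool_rot: [[0.078, 0.997, 0.0], [0.997, -0.078, -0.0], [-0.0, 0.0, -1.0]]
wrist_force: [0.5, 0.2, -0.3]
finger_gap: 0.001
```

```bash
python3 - <<'E'
from h import *
s=imaging.get_image("scene")["color"];print(status.get_state()["wrist_force"])
cv2.imwrite("pics/s2.png",cv2.resize(s[120:260,190:350],None,fx=4,fy=4,interpolation=cv2.INTER_CUBIC))
E
```

```text
[-1.35132792 -0.24884315 -2.4684096 ]
```

View pics/s2.png

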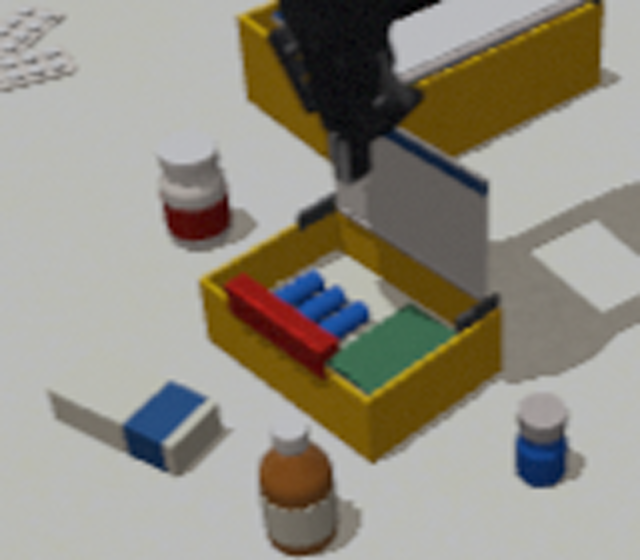

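```bash
python3 - <<'E'
from h import *
s=imaging.get_image("scene");t=imaging.get_image("top")
st=status.get_state();p=st["tcp_pos"];print(p,st["wrist_force"],st["clock"])
q=proj(s,p);print("tcp scene px",q,"crop",(q-[190,120])*4+1.5)
q=proj(t,p);print("tcp top px",q)
cv2.imwrite("pics/t2.png",cv2.resize(t["color"][110:230,290:450],None,fx=4,fy=4,interpolation=cv2.INTER_CUBIC))
E
```

```text
[ 530.68637018 -103.73213613  127.88343209] [-0.29139778 -0.11221714  0.31219134] 4.1
tcp scene px [277.79700469 172.16331007] crop [352.68801876 210.15324027]
tcp top px [358.53397247 182.69400552]
```

View pics/t2.png

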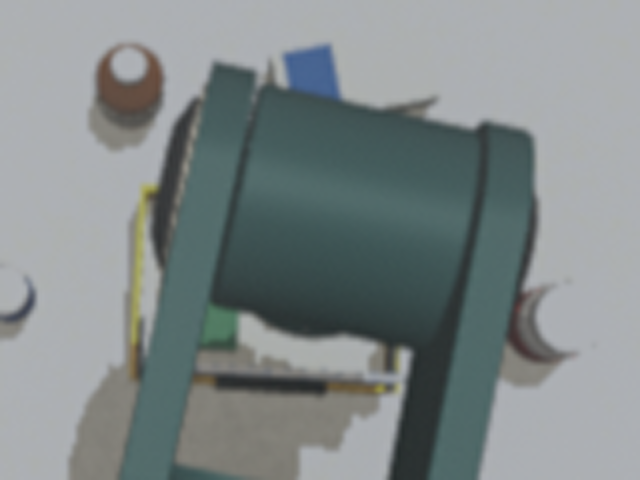

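The lid is untouched: the fingers passed over it, so they seem to end short of the reported TCP. Checking the real tip height before doing anything else.

```bash
python3 - <<'E'
from h import *
s=imaging.get_image("scene");w=imaging.get_image("wrist")["color"]
p=status.get_state()["tcp_pos"]
a=cv2.resize(s["color"][130:190,250:310],None,fx=6.5,fy=6.5,interpolation=cv2.INTER_CUBIC)
for k in range(0,50,10):
    q=proj(s,p+[0,0,k]);u=((q-[250,130]+.5)*6.5).astype(int);cv2.circle(a,tuple(map(int,u)),2,(0,0,255) if k==0 else (0,255,0),-1)
b=cv2.resize(w[190:290,262:382],None,fx=3.25,fy=3.9)
cv2.imwrite("pics/tip.png",np.hstack([a,b]))
E
```

```text
(no output)
```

View pics/tip.png

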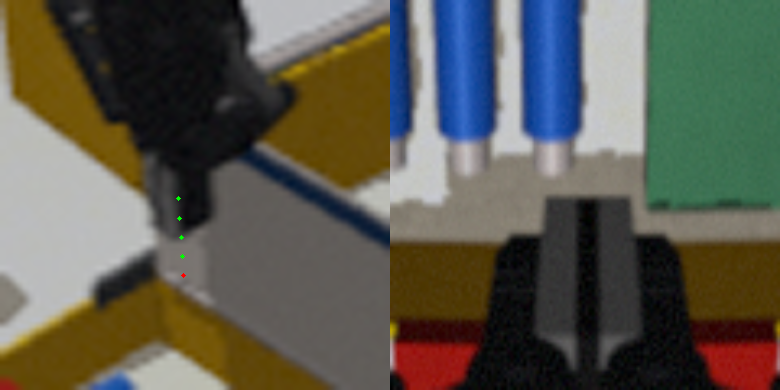

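The light patch below the finger is the lid itself. The black tip ends roughly 20–30 mm above the reported TCP, and the wrist view agrees with that, so I'll allow about 27 mm. Back over the lid to retry lower.

Request:
carry_out:
  series:
    - [[0,0,0,0,0,0.03,1],[0,0,0,0,0,0.025,1],[0,0,0,-0.026,0.002,0,1],[0,0,0,-0.026,0.002,0,1],[0,0,0,-0.026,0.002,0,1]]

```text
clock: 4.7
tcp_pos: [451.6, -97.7, 184.4]
tool_rot: [[0.078, 0.997, 0.001], [0.997, -0.078, -0.0], [-0.0, 0.001, -1.0]]
wrist_force: [0.7, -0.1, 0.6]
finger_gap: 0.005
```

Request:
carry_out:
  series:
    - [[0,0,0,0,0,0,1],[0,0,0,0,0,-0.025,1],[0,0,0,0,0,-0.025,1],[0,0,0,0,0,0,1],[0,0,0,0,0,0,1]]

```text
clock: 5.2
tcp_pos: [452.9, -97.8, 134.8]
tool_rot: [[0.078, 0.997, 0.0], [0.997, -0.078, -0.0], [-0.0, 0.0, -1.0]]
wrist_force: [0.6, 0.0, -0.0]
finger_gap: -0.0
```

Request:
carry_out:
  series:
    - [[0,0,0,0.007,-0.001,-0.01,1],[0,0,0,0.007,0,0,1],[0,0,0,0.007,-0.001,-0.0005,1],[0,0,0,0.008,0,-0.001,1],[0,0,0,0.008,-0.001,-0.001,1]]

```text
clock: 5.7
tcp_pos: [490.6, -100.8, 121.6]
tool_rot: [[0.078, 0.997, 0.0], [0.997, -0.078, -0.0], [-0.0, 0.0, -1.0]]
wrist_force: [-0.2, 1.0, -0.3]
finger_gap: 0.004
```

```bash
python3 - <<'E'
from h import *
s=imaging.get_image("scene")["color"];st=status.get_state();print(st["wrist_force"],st["tcp_pos"])
cv2.imwrite("pics/s3.png",cv2.resize(s[120:260,190:350],None,fx=4,fy=4,interpolation=cv2.INTER_CUBIC))
m=masks(s)["blue"];ys,xs=np.nonzero(m[120:200,265:320]);print([(x,y) for x,y in zip(xs+265,ys+120)][::4])
E
```

```text
[-1.17125447  0.30710804 -0.53375034] [ 491.21890144 -100.89427411  121.30075846]
[(np.int64(266), np.int64(120)), (np.int64(270), np.int64(120)), (np.int64(267), np.int64(121)), (np.int64(269), np.int64(151)), (np.int64(279), np.int64(157)), (np.int64(289), np.int64(163)), (np.int64(297), np.int64(168)), (np.int64(267), np.int64(188)), (np.int64(267), np.int64(189)), (np.int64(266), np.int64(190)), (np.int64(270), np.int64(190)), (np.int64(268), np.int64(191)), (np.int64(266), np.int64(192)), (np.int64(270), np.int64(192)), (np.int64(265), np.int64(193)), (np.int64(271), np.int64(193)), (np.int64(275), np.int64(193)), (np.int64(268), np.int64(194)), (np.int64(272), np.int64(194)), (np.int64(265), np.int64(195)), (np.int64(269), np.int64(195)), (np.int64(273), np.int64(195)), (np.int64(266), np.int64(196)), (np.int64(270), np.int64(196)), (np.int64(274), np.int64(196)), (np.int64(280), np.int64(196)), (np.int64(268), np.int64(197)), (np.int64(272), np.int64(197)), (np.int64(276), np.int64(197)), (np.int64(280), np.int64(197)), (np.int64(268), np.int64(198)), (np.int64(272), np.int64(198)), (np.int64(277), np.int64(198)), (np.int64(281), np.int64(198)), (np.int64(270), np.int64(199)), (np.int64(274), np.int64(199)), (np.int64(278), np.int64(199))]
```

View pics/s3.png

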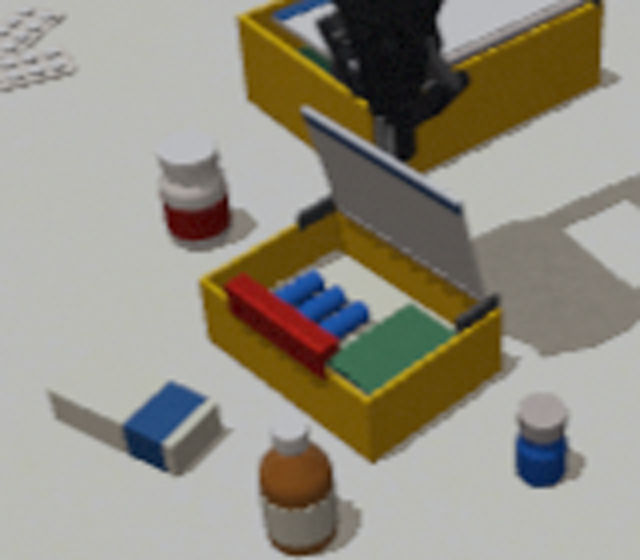

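The lid is turning: its free edge went from (487,187) to (462,208) and the tin hasn't moved. Measuring the angle.

```bash
cat >> h.py <<'E'
a_=np.radians(-4.2);X=np.array([np.cos(a_),np.sin(a_),0]);Y=np.array([-np.sin(a_),np.cos(a_),0]);O=np.array([541,-104,0.])
def side(d,uv,y):
    C,v=ray(d,uv);q=C+v*(y-(C-O)@Y)/(v@Y)-O;return q@X,q[2]
E
python3 - <<'E'
from h import *
s=imaging.get_image("scene")
S=lambda x,y:((x+.5)/4-.5+190,(y+.5)/4-.5+120)
for p,y in [((462,207),78),((303,108),-78)]:
    x,z=side(s,S(*p),y);print(x,z,np.degrees(np.arctan2(z-64,x+61)),np.hypot(z-64,x+61))
E
```

```text
-38.09157773773567 157.5890275588439 76.24576443933016 96.35196879128236
-36.292646061680294 162.5392080207132 75.92405947476384 101.58951154515309
```

Request:
carry_out:
  series:
    - [[0,0,0,0.007,-0.001,-0.0025,1],[0,0,0,0.007,0,-0.003,1],[0,0,0,0.007,0,-0.0035,1],[0,0,0,0.009,-0.001,-0.0065,1],[0,0,0,0.009,-0.001,-0.007,1]]

```text
clock: 6.3
tcp_pos: [529.5, -103.8, 98.4]
tool_rot: [[0.078, 0.997, 0.0], [0.997, -0.078, 0.0], [0.0, 0.0, -1.0]]
wrist_force: [-0.1, 0.9, -0.2]
finger_gap: 0.0
```

```bash
python3 - <<'E'
from h import *
d=imaging.get_image("scene");s=d["color"];st=status.get_state();print(st["wrist_force"],st["tcp_pos"])
cv2.imwrite("pics/s4.png",cv2.resize(s[120:260,190:350],None,fx=4,fy=4,interpolation=cv2.INTER_CUBIC))
for th in (30,40,45,50,60):
    c,n=np.cos(np.radians(th)),np.sin(np.radians(th))
    print(th,[np.round((proj(d,O+X*(-60+104*c)+Y*y+np.array([0,0,64+104*n]))-[190,120]+.5)*4-.5) for y in(78,-78)])
E
```

```text
[-0.96390046  0.36625098 -2.91195373] [ 529.79791348 -103.81439348   96.89496519]
30 [array([389., 304.]), array([237., 202.])]
40 [array([400., 279.]), array([246., 178.])]
45 [array([406., 267.]), array([252., 167.])]
50 [array([413., 255.]), array([258., 156.])]
60 [array([429., 232.]), array([273., 135.])]
```

View pics/s4.png

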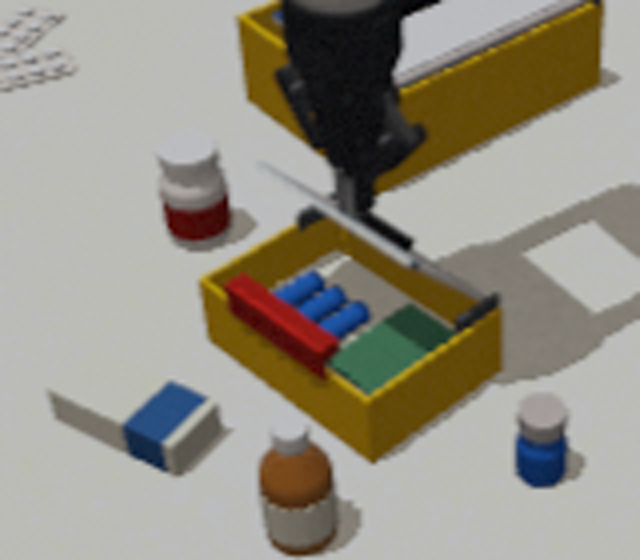

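Request:
carry_out:
  series:
    - [[0,0,0,0.0075,-0.001,-0.008,1],[0,0,0,0.007,0,-0.009,1],[0,0,0,0.0035,0,-0.007,1],[0,0,0,0.0035,-0.001,-0.007,1],[0,0,0,0,0,0,1]]

```text
clock: 6.85
tcp_pos: [550.0, -105.7, 66.7]
tool_rot: [[0.078, 0.997, -0.002], [0.997, -0.078, 0.0], [0.0, -0.002, -1.0]]
wrist_force: [-0.1, -0.8, 0.3]
finger_gap: 0.0
```

```bash
cat > lid.py <<'E'
from h import *
d=imaging.get_image("scene");s=d["color"];st=status.get_state();print(st["wrist_force"],st["tcp_pos"])
m=masks(s)["blue"].astype(np.uint8)
cs,_=cv2.findContours(m[120:230,225:330],0,1,offset=(225,120))
for q in cs:
    if cv2.contourArea(q)>8: print(cv2.contourArea(q),cv2.boxPoints(cv2.minAreaRect(q)).round(1).tolist())
for th in (0,5,10,15,20,25):
  for sl in (0,):
    c,n=np.cos(np.radians(th)),np.sin(np.radians(th))
    print(th,[np.round(proj(d,O+X*(-60+sl+r*c-2*n)+Y*y+np.array([0,0,64+r*n+2*c])),1).tolist() for r in(104,92) for y in(78,-78)])
E
python3 lid.py
```

```text
[ 0.43768903 -0.38775687  0.95422796] [ 550.02060523 -105.75481716   67.40349564]
110.0 [[221.39999389648438, 225.0], [234.6999969482422, 213.10000610351562], [240.5, 219.60000610351562], [227.1999969482422, 231.5]]
93.0 [[258.79998779296875, 193.1999969482422], [262.20001220703125, 188.1999969482422], [279.29998779296875, 199.5], [275.8999938964844, 204.60000610351562]]
14.0 [[249.6999969482422, 176.5], [250.3000030517578, 175.5], [286.1000061035156, 199.89999389648438], [285.3999938964844, 200.8000030517578]]
0 [[283.9, 212.1], [246.9, 185.9], [287.2, 209.8], [250.1, 184.0]]
5 [[283.9, 209.5], [246.7, 183.4], [287.2, 207.6], [250.0, 181.8]]
10 [[284.1, 206.8], [246.7, 180.8], [287.4, 205.2], [250.0, 179.5]]
15 [[284.6, 203.9], [246.9, 178.0], [287.8, 202.7], [250.3, 177.0]]
20 [[285.2, 201.0], [247.4, 175.2], [288.4, 200.1], [250.7, 174.6]]
25 [[286.1, 198.0], [248.1, 172.3], [289.2, 197.4], [251.3, 172.0]]
```

Request:
carry_out:
  series:
    - [[0,0,0,0.003,0,-0.007,1],[0,0,0,0.002,0,-0.007,1],[0,0,0,0.001,0,-0.006,1],[0,0,0,0.001,0,-0.003,1],[0,0,0,0,0,0,1]]

```text
clock: 7.4
tcp_pos: [556.9, -105.7, 44.3]
tool_rot: [[0.078, 0.997, -0.001], [0.997, -0.078, 0.0], [0.0, -0.001, -1.0]]
wrist_force: [0.1, -0.3, 0.0]
finger_gap: 0.0
```

```bash
python3 lid.py
```

```text
[-0.92821064 -0.65072121  0.58407502] [ 557.09152628 -105.71653832   44.75231988]
110.5 [[221.39999389648438, 225.0], [234.1999969482422, 213.5], [240.0, 220.0], [227.1999969482422, 231.5]]
68.0 [[248.1999969482422, 185.10000610351562], [249.6999969482422, 183.0], [285.70001220703125, 208.0], [284.29998779296875, 210.0]]
0 [[283.9, 212.1], [246.9, 185.9], [287.2, 209.8], [250.1, 184.0]]
5 [[283.9, 209.5], [246.7, 183.4], [287.2, 207.6], [250.0, 181.8]]
10 [[284.1, 206.8], [246.7, 180.8], [287.4, 205.2], [250.0, 179.5]]
15 [[284.6, 203.9], [246.9, 178.0], [287.8, 202.7], [250.3, 177.0]]
20 [[285.2, 201.0], [247.4, 175.2], [288.4, 200.1], [250.7, 174.6]]
25 [[286.1, 198.0], [248.1, 172.3], [289.2, 197.4], [251.3, 172.0]]
```

Request:
carry_out:
  series:
    - [[0,0,0,0,0,-0.002,1],[0,0,0,0,0,-0.002,1],[0,0,0,0,0,-0.001,1],[0,0,0,0,0,0,1]]

```text
clock: 7.85
tcp_pos: [557.1, -105.7, 39.9]
tool_rot: [[0.078, 0.997, -0.0], [0.997, -0.078, 0.0], [0.0, -0.0, -1.0]]
wrist_force: [0.5, 0.7, 0.0]
finger_gap: -0.001
```

Request:
carry_out:
  series:
    - [[0,0,0,0,0,-0.001,1],[0,0,0,0,0,0,1]]

```text
clock: 8.05
tcp_pos: [557.2, -105.8, 38.9]
tool_rot: [[0.078, 0.997, -0.0], [0.997, -0.078, 0.0], [0.0, -0.0, -1.0]]
wrist_force: [0.5, 0.3, 0.5]
finger_gap: -0.002
```

```bash
python3 lid.py
```

```text
[-0.02105748 -0.24913001  0.72007152] [ 557.18270083 -105.78843943   38.96296836]
110.5 [[221.39999389648438, 225.0], [234.10000610351562, 213.5], [240.0, 220.0], [227.1999969482422, 231.5]]
55.5 [[248.39999389648438, 186.8000030517578], [250.0, 184.5], [285.8999938964844, 209.6999969482422], [284.29998779296875, 211.89999389648438]]
0 [[283.9, 212.1], [246.9, 185.9], [287.2, 209.8], [250.1, 184.0]]
5 [[283.9, 209.5], [246.7, 183.4], [287.2, 207.6], [250.0, 181.8]]
10 [[284.1, 206.8], [246.7, 180.8], [287.4, 205.2], [250.0, 179.5]]
15 [[284.6, 203.9], [246.9, 178.0], [287.8, 202.7], [250.3, 177.0]]
20 [[285.2, 201.0], [247.4, 175.2], [288.4, 200.1], [250.7, 174.6]]
25 [[286.1, 198.0], [248.1, 172.3], [289.2, 197.4], [251.3, 172.0]]
```

Request:
carry_out:
  series:
    - [[0,0,0,0,0,-0.001,1],[0,0,0,0,0,0,1]]

```text
clock: 8.3
tcp_pos: [557.1, -105.8, 37.9]
tool_rot: [[0.078, 0.997, -0.0], [0.997, -0.078, -0.0], [-0.0, -0.0, -1.0]]
wrist_force: [0.4, 0.1, 0.6]
finger_gap: -0.001
```

Request:
carry_out:
  series:
    - [[0,0,0,0,0,-0.001,1],[0,0,0,0,0,0,1]]

```text
clock: 8.5
tcp_pos: [557.3, -105.8, 37.1]
tool_rot: [[0.078, 0.997, 0.0], [0.997, -0.078, -0.0], [-0.0, 0.0, -1.0]]
wrist_force: [-0.4, 0.0, 2.8]
finger_gap: 0.003
```

Request:
carry_out:
  series:
    - [[0,0,0,0,0,-0.001,1],[0,0,0,0,0,0,1]]

```text
clock: 8.7
tcp_pos: [557.3, -105.8, 36.4]
tool_rot: [[0.078, 0.997, 0.0], [0.997, -0.078, -0.0], [-0.0, 0.0, -1.0]]
wrist_force: [-2.9, 0.3, 7.2]
finger_gap: -0.0
```

The lid is flat: contact at TCP z 37, 7 N down, so the real tip is 29 mm above the TCP. Next, lift over the ridge and go behind it.

Request:
carry_out:
  series:
    - [[0,0,0,0,0,0.02,1],[0,0,0,0,0,0.012,1],[0,0,0,-0.025,0.002,0,1],[0,0,0,-0.022,0.002,0,1],[0,0,0,0,0,0,1]]

```text
clock: 9.2
tcp_pos: [508.7, -101.6, 68.2]
tool_rot: [[0.078, 0.997, 0.0], [0.997, -0.078, -0.0], [-0.0, 0.0, -1.0]]
wrist_force: [-0.2, 0.1, -0.8]
finger_gap: 0.002
```

```bash
cat > look.py <<'E'
from h import *
import sys
d=imaging.get_image("scene");t=imaging.get_image("top");st=status.get_state();print(st["wrist_force"],st["tcp_pos"],st["clock"])
s=d["color"];m=masks(s)["red"].astype(np.uint8)
q=max(cv2.findContours(m[180:225,235:290],0,1,offset=(235,180))[0],key=cv2.contourArea);print("lip",cv2.boxPoints(cv2.minAreaRect(q)).round(1).tolist())
print("model lip top inner",[proj(d,O+X*52+Y*y+np.array([0,0,82])).round(1).tolist() for y in(50,-50)])
print("ridge rear top ends, slide 0/20",[proj(d,O+X*x+Y*y+np.array([0,0,76])).round(1).tolist() for x in(-10,10) for y in(35,-35)])
m=masks(s)["blue"].astype(np.uint8)
for q in cv2.findContours(m[170:230,240:300],0,1,offset=(240,170))[0]:
    if cv2.contourArea(q)>2: print("blue",cv2.contourArea(q),cv2.boxPoints(cv2.minAreaRect(q)).round(1).tolist())
cv2.imwrite(sys.argv[1],np.vstack([cv2.resize(s[150:250,225:325],None,fx=6,fy=6,interpolation=cv2.INTER_CUBIC)]))
E
python3 look.py pics/s5.png
```

```text
[ 0.65937428 -0.35092241  0.42782267] [ 510.45243718 -101.86802141   68.43161766] 9.3
lip [[244.10000610351562, 194.89999389648438], [249.6999969482422, 187.39999389648438], [275.1000061035156, 206.0], [269.6000061035156, 213.60000610351562]]
model lip top inner [[274.3, 204.2], [250.3, 187.4]]
ridge rear top ends, slide 0/20 [[287.4, 192.3], [270.7, 181.3], [282.1, 195.8], [265.4, 184.5]]
blue 51.0 [[248.5, 186.6999969482422], [250.10000610351562, 184.5], [286.3999938964844, 210.39999389648438], [284.8999938964844, 212.60000610351562]]
```

View pics/s5.png

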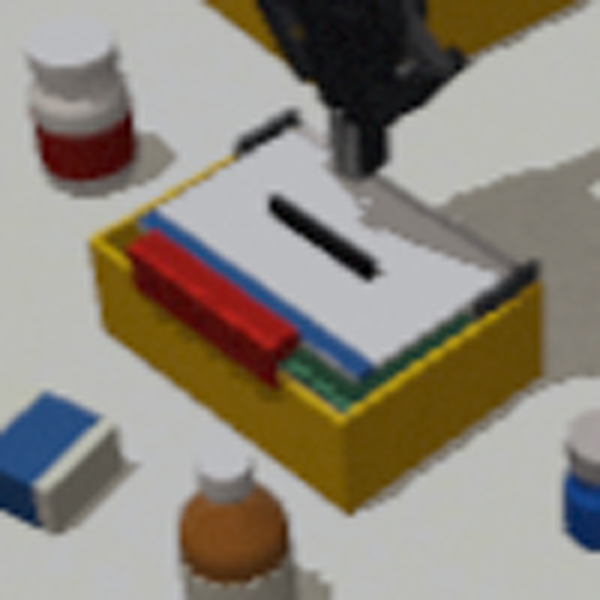

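The lid is flat with the slide at about 0, the ridge runs (271,183)-(288,195) and the tin hasn't moved. Lower behind the ridge and push.

Request:
carry_out:
  series:
    - [[0,0,0,0,0,-0.015,1],[0,0,0,0,0,-0.013,1],[0,0,0,0,0,0,1],[0,0,0,0.004,0,0,1],[0,0,0,0.004,0,0,1]]

```text
clock: 9.8
tcp_pos: [518.3, -101.7, 39.1]
tool_rot: [[0.078, 0.997, -0.001], [0.997, -0.078, 0.0], [0.0, -0.001, -1.0]]
wrist_force: [0.2, -0.7, -0.0]
finger_gap: -0.0
```

Request:
carry_out:
  series:
    - [[0,0,0,0.003,0,0,1],[0,0,0,0.003,-0.001,0,1],[0,0,0,0.003,0,0,1],[0,0,0,0,0,0,1]]

```text
clock: 10.2
tcp_pos: [527.5, -102.8, 39.9]
tool_rot: [[0.078, 0.997, 0.0], [0.997, -0.078, -0.0], [-0.0, 0.0, -1.0]]
wrist_force: [-0.6, 0.3, -0.2]
finger_gap: -0.002
```

```bash
python3 look.py pics/s6.png
```

```text
[ 0.44251876 -0.32910233 -0.24450761] [ 527.46779275 -102.85931363   40.15477378] 10.3
lip [[243.60000610351562, 194.8000030517578], [249.0, 187.3000030517578], [275.1000061035156, 205.89999389648438], [269.70001220703125, 213.5]]
model lip top inner [[274.3, 204.2], [250.3, 187.4]]
ridge rear top ends, slide 0/20 [[287.4, 192.3], [270.7, 181.3], [282.1, 195.8], [265.4, 184.5]]
blue 18.0 [[273.79998779296875, 207.6999969482422], [275.29998779296875, 205.5], [284.1000061035156, 211.8000030517578], [282.6000061035156, 214.0]]
```

Request:
carry_out:
  series:
    - [[0,0,0,0.002,0,0,1],[0,0,0,0.002,0,0,1],[0,0,0,0.002,-0.001,0,1],[0,0,0,0.002,0,0,1],[0,0,0,0.001,0,0,1]]

```text
clock: 10.8
tcp_pos: [536.4, -103.8, 40.0]
tool_rot: [[0.078, 0.997, 0.0], [0.997, -0.078, 0.0], [0.0, 0.0, -1.0]]
wrist_force: [-2.3, 1.0, 0.7]
finger_gap: 0.002
```

Request:
carry_out:
  series:
    - [[0,0,0,0.001,0,0,1],[0,0,0,0,0,0,1]]

```text
clock: 11.0
tcp_pos: [537.4, -103.8, 40.0]
tool_rot: [[0.078, 0.997, 0.0], [0.997, -0.078, -0.0], [-0.0, 0.0, -1.0]]
wrist_force: [-0.5, -0.6, 0.1]
finger_gap: -0.002
```

Request:
carry_out:
  series:
    - [[0,0,0,0.001,0,0,1],[0,0,0,0,0,0,1]]

```text
clock: 11.2
tcp_pos: [538.3, -103.8, 40.0]
tool_rot: [[0.078, 0.997, 0.0], [0.997, -0.078, -0.0], [-0.0, 0.0, -1.0]]
wrist_force: [-1.6, -1.3, 1.2]
finger_gap: -0.001
```

```bash
python3 look.py pics/s7.png
```

```text
[-1.33723961 -0.35330907  1.24238908] [ 538.25972308 -103.83237088   40.01543951] 11.3
lip [[244.0, 195.1999969482422], [249.3000030517578, 187.8000030517578], [274.8999938964844, 206.10000610351562], [269.70001220703125, 213.5]]
model lip top inner [[274.3, 204.2], [250.3, 187.4]]
ridge rear top ends, slide 0/20 [[287.4, 192.3], [270.7, 181.3], [282.1, 195.8], [265.4, 184.5]]
blue 16.0 [[271.79998779296875, 210.3000030517578], [273.29998779296875, 208.1999969482422], [281.0, 214.0], [279.3999938964844, 216.10000610351562]]
```

Request:
carry_out:
  series:
    - [[0,0,0,0.0007,0,0,1],[0,0,0,0,0,0,1]]

```text
clock: 11.5
tcp_pos: [538.9, -103.8, 40.0]
tool_rot: [[0.078, 0.997, -0.0], [0.997, -0.078, -0.0], [-0.0, -0.0, -1.0]]
wrist_force: [-1.6, -0.6, 0.7]
finger_gap: -0.005
```

Request:
carry_out:
  series:
    - [[0,0,0,0.0006,0,0,1],[0,0,0,0,0,0,1]]

```text
clock: 11.7
tcp_pos: [539.5, -103.8, 40.0]
tool_rot: [[0.078, 0.997, 0.0], [0.997, -0.078, -0.0], [-0.0, 0.0, -1.0]]
wrist_force: [-1.7, -1.1, 1.3]
finger_gap: 0.0
```

Request:
carry_out:
  series:
    - [[0,0,0,0.0006,0,0,1],[0,0,0,0,0,0,1]]

```text
clock: 11.9
tcp_pos: [539.6, -103.8, 39.8]
tool_rot: [[0.078, 0.997, -0.001], [0.997, -0.078, -0.0], [-0.0, -0.001, -1.0]]
wrist_force: [-6.5, -2.3, 1.9]
finger_gap: 0.001
```

Request:
carry_out:
  series:
    - [[0,0,0,0.0005,0,0,1],[0,0,0,0,0,0,1]]

```text
clock: 12.1
tcp_pos: [540.0, -103.8, 39.8]
tool_rot: [[0.078, 0.997, -0.002], [0.997, -0.078, 0.0], [-0.0, -0.002, -1.0]]
wrist_force: [-7.0, -1.2, 2.6]
finger_gap: 0.005
```

```bash
python3 look.py pics/s8.png
```

```text
[-7.51029313 -0.44745876  2.67727603] [ 539.99441246 -103.75411259   39.78836628] 12.2
lip [[244.10000610351562, 194.89999389648438], [249.39999389648438, 187.6999969482422], [274.8999938964844, 206.3000030517578], [269.6000061035156, 213.60000610351562]]
model lip top inner [[274.3, 204.2], [250.3, 187.4]]
ridge rear top ends, slide 0/20 [[287.4, 192.3], [270.7, 181.3], [282.1, 195.8], [265.4, 184.5]]
blue 17.0 [[271.3999938964844, 210.89999389648438], [272.8999938964844, 208.60000610351562], [280.79998779296875, 213.8000030517578], [279.20001220703125, 216.1999969482422]]
```

The force step marks the forward stop, after 20.5 mm of travel; the lip pixels have not moved. Back off, lift clear and check.

Request:
carry_out:
  series:
    - [[0,0,0,-0.005,0,0,1],[0,0,0,-0.005,0,0,1],[0,0,0,0,0,0.03,1],[0,0,0,0,0,0.05,1],[0,0,0,0,0,0.05,1]]

```text
clock: 12.7
tcp_pos: [529.8, -103.5, 171.2]
tool_rot: [[0.078, 0.997, -0.001], [0.997, -0.078, 0.0], [0.0, -0.001, -1.0]]
wrist_force: [1.1, -0.0, -0.1]
finger_gap: -0.003
```

Request:
carry_out:
  series:
    - [[0,0,0,-0.03,0.03,0.03,1],[0,0,0,-0.03,0.05,0,1],[0,0,0,-0.03,0.05,0,1],[0,0,0,0,0.05,0,1],[0,0,0,0,0,0,1]]

```text
clock: 13.2
tcp_pos: [449.3, 65.4, 199.4]
tool_rot: [[0.072, 0.997, 0.002], [0.997, -0.072, 0.002], [0.002, 0.002, -1.0]]
wrist_force: [1.0, -0.7, 0.2]
finger_gap: 0.003
```

```bash
python3 look.py pics/s9.png
```

```text
[-0.27068913  0.81409414 -0.29946894] [449.98932638  61.80466247 199.00936689] 13.3
lip [[244.10000610351562, 194.89999389648438], [249.39999389648438, 187.6999969482422], [274.8999938964844, 206.3000030517578], [269.6000061035156, 213.60000610351562]]
model lip top inner [[274.3, 204.2], [250.3, 187.4]]
ridge rear top ends, slide 0/20 [[287.4, 192.3], [270.7, 181.3], [282.1, 195.8], [265.4, 184.5]]
blue 18.0 [[271.3999938964844, 210.89999389648438], [272.8999938964844, 208.60000610351562], [280.79998779296875, 213.8000030517578], [279.20001220703125, 216.1999969482422]]
```

View pics/s9.png

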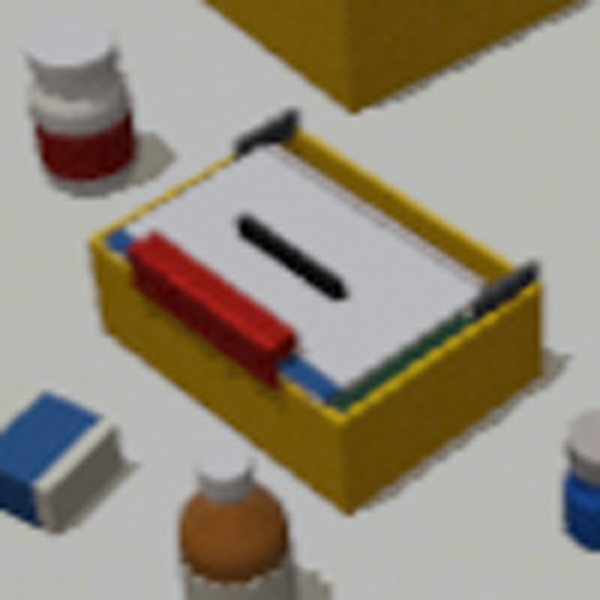

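The lid is flat, its blue edge is under the red lip with only the ends showing at (118,240) and (310,380), the hand is clear and the bystanders are in place. Handing in.

```bash
python3 -c "
from cell import ctrl; print(ctrl.hand_in())"
```

```text
the job is handed in; nothing more can be done
None
```

The smallest tin is closed: I folded the lid flat with shut fingertips, then pushed the ridge until the blue edge was fully under the red lip. I handed in at about 13 s of the 48 s allowed.

**Last checks:**
- **Slide:** the ridge push travelled about 20.5 mm. The force rose to about 7 N at the forward stop, which is about what it takes to slide the tin. The shift of the blue edge in the image agrees with 20 mm.
- **Tin:** the lip's pixels stayed within about 1 px (roughly 2 mm) throughout, so the tin did not visibly move.
- **Surroundings:** the jar, amber bottle and carton look unmoved in the final picture; the vial is only partly in that frame. The hand was clear.

**What disagreed:** the fingers end about 29 mm short of the reported TCP, not at it as the text says. Because of this my first fold attempt passed over the lid without touching it. I measured the offset from the images, corrected for it, and contact with the flat lid confirmed it.

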